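# Load the laundry supply caddy, braked, and send it to the pick-up end

## Task

Roll the empty supply caddy along its track to the loading end (the end away from the bell) and push its brake lever down to lock it, then set every tin and carton on the counter side by side on the floor of its tray. Flick the brake lever up to release it, roll the loaded caddy all the way to the other end (the bell's end) and push the lever down to lock it there. Finally press the bell's plunger right down to its stop to call for pick-up and let it spring back; leave the detergent bottle, the mug and the brush where they are.

Things in the scene. Friction and masses are not known exactly. Their poses are not given: they have to be found in the camera images.
- caddy (a joint): Caddy travel, m: 0 at the loading end (robot's right, -y), 0.20 at the pick-up end (left, +y, bell's end); hard stops. White tray on small wheels, 172 x 252 mm outside, long side along the travel; walls 6 mm thick, tops 81 mm above the counter; inside 160 x 240 mm, 40 mm deep. Weighs 1.2 kg, rolls with about 3 N and stays where left. Its track is fixed, turned a few degrees.
- caddy_in (a point): Centre of the tray's floor, 41 mm above the counter; moves with the caddy. Its y axis points along the travel towards the pick-up end, x across the tray, z up.
- caddy_handle (a point): Middle of the caddy's steel handle bar: a level round bar 14 mm thick, 120 mm long across the travel (along the caddy's x), 105 mm above the counter, 42 mm outside the tray's wall on its pick-up side; it can be pinched from above with the fingers closing along the travel.
- lever (a joint): Brake lever, rad: 0 raised (brake off, at the start, tip up at 40 degrees), 0.70 level (fully down, locked). Stays where left; about 2 N at the pad moves it. Down, its pin catches behind the end of a 28 mm high ridge along the track's middle and the caddy cannot roll; it goes fully down only with the caddy within about 5 mm of either end of its travel.
- lever_pad (a point): Middle of the brake lever's black pad, 83 mm from the hinge. Lever: steel bar 18 mm wide, 10 mm thick (pad 20 mm, top 6 mm above this point), end 17 mm further; it sticks out of the caddy's loading-side end along the caddy's -y. Height 50 mm when down, 103 mm raised. Press it from above, or pinch it across (fingers closing along caddy x) and lift in an arc about the hinge.
- lever_hinge (a point): The lever's hinge, on the caddy, 50 mm above the counter; the hinge axis is the caddy's x axis. Moves with the caddy.
- plunger (a joint): Bell plunger travel, m: 0 up, 0.008 fully down at its stop; a spring returns it; about 1.4 N starts it and 5 N holds it at the stop.
- plunger_top (a point): Centre of the top of the plunger's round head, 22 mm across, 62 mm above the counter when up. It stands on a steel counter bell (dome 82 mm across, 45 mm high), fixed to the counter.
- tin_low: Plain metal tin with a lid, 56 mm across, 56 mm high. Origin at the centre of its underside, z up. May be absent.
- tin_tall: Plain metal tin with a lid, 50 mm across, 66 mm high. Origin at the centre of its underside, z up. May be absent.
- carton_low: Cardboard carton, 54 x 54 mm, 54 mm high. Origin at the centre of its underside, z up, x and y square to its sides. May be absent.
- carton_tall: Cardboard carton, 50 x 50 mm, 64 mm high. Origin at the centre of its underside, z up, x and y square to its sides. May be absent.
- detergent: White plastic detergent bottle, 84 mm across, 210 mm high, beyond the track; not to be moved. Origin at the centre of its underside.
- mug: White mug, 76 mm across, 85 mm high, at the left of the counter; not to be moved. Origin at the centre of its underside.
- brush: Hand brush lying on the counter at the right; not to be moved. Origin under its middle.
There are look-alikes about, which are no part of the job. What is shaped like the tin_low but blue or turquoise is not meant.

How it is judged:
On the way, in this order (a step that is already met when the one before it is completed fails the run):
1. the caddy stands at the loading end with its brake lever pushed down (value of joint caddy below 0.015 m and value of joint lever above 0.62 rad), for 0.2 s.
2. every tin and carton stands in the tray, the caddy still locked at the loading end (all of step 1 and x of tin_low in the frame of caddy_in between -0.076 and 0.076 m and y of tin_low in the frame of caddy_in between -0.116 and 0.116 m and z of tin_low in the frame of caddy_in between -0.01 and 0.04 m and x of tin_tall in the frame of caddy_in between -0.076 and 0.076 m and y of tin_tall in the frame of caddy_in between -0.116 and 0.116 m and z of tin_tall in the frame of caddy_in between -0.01 and 0.04 m and x of carton_low in the frame of caddy_in between -0.076 and 0.076 m and y of carton_low in the frame of caddy_in between -0.116 and 0.116 m and z of carton_low in the frame of caddy_in between -0.01 and 0.04 m and x of carton_tall in the frame of caddy_in between -0.076 and 0.076 m and y of carton_tall in the frame of caddy_in between -0.116 and 0.116 m and z of carton_tall in the frame of caddy_in between -0.01 and 0.04 m), for 0.3 s.
3. the brake lever is flicked up, with the load in the tray (value of joint lever below 0.3 rad and x of tin_low in the frame of caddy_in between -0.076 and 0.076 m and y of tin_low in the frame of caddy_in between -0.116 and 0.116 m and z of tin_low in the frame of caddy_in between -0.01 and 0.04 m and x of tin_tall in the frame of caddy_in between -0.076 and 0.076 m and y of tin_tall in the frame of caddy_in between -0.116 and 0.116 m and z of tin_tall in the frame of caddy_in between -0.01 and 0.04 m and x of carton_low in the frame of caddy_in between -0.076 and 0.076 m and y of carton_low in the frame of caddy_in between -0.116 and 0.116 m and z of carton_low in the frame of caddy_in between -0.01 and 0.04 m and x of carton_tall in the frame of caddy_in between -0.076 and 0.076 m and y of carton_tall in the frame of caddy_in between -0.116 and 0.116 m and z of carton_tall in the frame of caddy_in between -0.01 and 0.04 m), for 0.1 s.
4. the loaded caddy stands at the pick-up end with its brake lever pushed down (value of joint caddy above 0.183 m and value of joint lever above 0.62 rad and x of tin_low in the frame of caddy_in between -0.076 and 0.076 m and y of tin_low in the frame of caddy_in between -0.116 and 0.116 m and z of tin_low in the frame of caddy_in between -0.01 and 0.04 m and x of tin_tall in the frame of caddy_in between -0.076 and 0.076 m and y of tin_tall in the frame of caddy_in between -0.116 and 0.116 m and z of tin_tall in the frame of caddy_in between -0.01 and 0.04 m and x of carton_low in the frame of caddy_in between -0.076 and 0.076 m and y of carton_low in the frame of caddy_in between -0.116 and 0.116 m and z of carton_low in the frame of caddy_in between -0.01 and 0.04 m and x of carton_tall in the frame of caddy_in between -0.076 and 0.076 m and y of carton_tall in the frame of caddy_in between -0.116 and 0.116 m and z of carton_tall in the frame of caddy_in between -0.01 and 0.04 m), for 0.2 s.
5. the bell plunger is pressed down to its stop (value of joint plunger above 0.0068 m), for 0.05 s.
At the end, for the whole second after the job is handed in: The caddy is within 17 mm of its stop at the pick-up end, the lever down (within 0.08 rad of level), every tin and carton at rest inside the tray's walls on its floor (not on top of another), the bell plunger up again (all of step 4 and value of joint plunger below 0.002 m and linear speed of each of tin_low, tin_tall, carton_low, carton_tall below 0.03 m/s); the robot touches nothing.
It fails at once if the detergent is pushed more than 30 mm from its place (distance of detergent from where it was at the start of the episode above 0.03 m).
It fails at once if the mug is pushed more than 30 mm from its place (distance of mug from where it was at the start of the episode above 0.03 m).
It fails at once if the brush is pushed more than 30 mm from its place (distance of brush from where it was at the start of the episode above 0.03 m).
Of tin_low, tin_tall, carton_low, carton_tall only 2 to 4 are there at a start; the rules pass over those that are not, and their reading is None.
At some moment in a run one of tin_low, tin_tall, carton_low, carton_tall may be knocked a few centimetres aside while the robot is not near it.
It also fails if it takes over 210 s, if anything falls off the work surface, if the arm or the gripper's body presses on something with over 40 N, if the wrist force passes 120 N, or if a joint passes its speed limit or range.

## Robot

A 6-joint arm with a two-finger parallel gripper is mounted at the origin on the work surface. World frame = base frame: x ahead of the robot, y to its left, z up, the work surface at z = 0. Lengths are in m, angles in rad, forces in N, time in s.
With the tool pointing down it reaches from about 0.35 to 0.975 m from the base axis. Payload 4.9 kg.
Tool frame: the origin (TCP) lies at the very end of the fingers, on their centre line; the grasp point (between the pads) lies 19 mm behind it; z points along the fingers, x is the direction in which the jaws open and shut, and the axes are right-handed (so a half turn about z gives the same grasp; the last joint's range is limited). The gripper opens to 85 mm and grips with 20 to 120 N. Pads are 22 mm wide; open, the fingers measure 114 mm over their backs; the gripper's body (76 mm by 85 mm) begins 54 mm behind the grasp point. The pads swing forward as they close: fully open they stand 13 mm farther back than shut.
Start: joints at [0.982, 0.053, 1.613, -0, 1.476, -0.119], TCP at [0.283, 0.557, 0.207] pointing down, gripper open.
Joint ranges: [-3.01, 3.01], [-1.01, 2.22], [0.06, 2.58], [-1.02, 4.17], [0.09, 2.62], [-3.14, 3.14]. Speed limits (rad/s): [2.57, 2.57, 3.14, 3.14, 3.14, 3.14].

## Interface

Orientations are given as a unit quaternion [w, x, y, z].
In Python, from plant import manip, imaging gives the robot as it stands.
- The arm moves only by the shell command python3 -m pendant 'ROWS'. ROWS is JSON, a list that holds one entry, the list of rows, each a list of 7 numbers: the turn, a rotation vector about the world's x, y, z in units of pi rad (1.0 is pi rad), then the shift along the world's x, y, z in units of 250 mm (1.0 is 250 mm), then the opening, from 0 (shut) to 1 (fully open). In form: [[[ax, ay, az, tx, ty, tz, claw], ...]]. A call has 1 to 20 rows; each row shifts and turns the commanded pose from where the row before left it; what a row does not reach is not made up. A row lasts 1/8 s, in which the tool goes at most 62.5 mm and 10.7 degrees, less where a joint would pass 70% of its speed; a pose out of reach is approached as far as the arm can. A call with a number of a shift or a turn outside -1 to 1 is refused whole. A call with a gripper value outside its range is refused whole. The fingers move at their own pace and stop on an object; the grip force is fixed at half the most. Time passes only in rows, so rows that do not move let the fingers close. It gives the time, the measured TCP pose, the force and the opening at its end, in the units of the state.
- manip.state(): the state, without advancing time (a new reading comes with each control period).
- imaging.grab_frame(name): name is "scene" or "top" or "wrist"; returns a dict with "frame" (420x560x3 uint8, blue, green, red), "mtx" (3x3 intrinsics, pixels), "world_to_cam" (4x4, takes a point from world to camera coordinates). Camera axes: x right, y down, z forward; pixel columns grow to the right and rows downward; lengths in m; the calibration is good to about 2 mm. A picture is of the moment at which its call begins. There is no depth.
- manip.job_done(): hands the job in, once; it reports no verdict.
The state is a dict: "time": time; "joint_pos": joint angles; "joint_vel": joint speeds; "joint_efforts": joint torques, N m; "tool_pos": TCP position; "tool_rot": TCP orientation; "contact_force": force on the tool from outside, world axes, zero at the start; "ft_torque": the same for the moment, N m; "gripper_width": opening from 0.0 (shut) to 1.0 (fully open).
Only numpy, scipy, OpenCV 4.12 (cv2) and the standard library are available. Lean on these libraries where they do the work, as an engineer would, in place of code of your own. Each camera call takes 0.05 s, during which the arm holds its last target. There are 200 camera calls.

## Working session

There is one attempt and no reset: what is moved stays moved. The work goes in short steps, Python scripts to look and compute and a shell command to move; the robot and the scene stay as the last step left them, time stands still between calls to the robot, and variables do not carry over. Pictures are saved under pics/ and viewed, about 12 in all and at most 16, crops included, and the job is handed in when it is done.

```bash
mkdir -p pics; cat > h.py <<'E'
import numpy as np, cv2
from plant import manip, imaging
def grab(n,fn=None,crop=None,scale=1):
    d=imaging.grab_frame(n); im=d["frame"]
    if fn:
        o=im if crop is None else im[crop[1]:crop[3],crop[0]:crop[2]]
        if scale!=1:o=cv2.resize(o,None,fx=scale,fy=scale,interpolation=cv2.INTER_CUBIC)
        cv2.imwrite("pics/"+fn,o)
    np.savez("cam_"+n,m=d["mtx"],T=d["world_to_cam"],im=im)
    return d
def px(n,u,v,z):
    d=np.load("cam_"+n+".npz"); T=d["T"]; R=T[:3,:3]; c=-R.T@T[:3,3]
    r=R.T@np.linalg.inv(d["m"])@np.array([u,v,1.]); return c+r*(z-c[2])/r[2]
def proj(n,p):
    d=np.load("cam_"+n+".npz"); q=d["m"]@(d["T"]@np.append(p,1))[:3]; return q[:2]/q[2]
E
ls; python3 - <<'E'
from h import *
grab("scene","s1.png",scale=1.4); grab("top","t1.png",scale=1.4)
s=manip.state();print(s)
for n in("scene","top"):
    T=np.load(f"cam_{n}.npz")["T"];print(n,-T[:3,:3].T@T[:3,3],T[:3,:3].round(2).tolist())
E
```

```text
h.py
pics
{'time': 0.1, 'joint_pos': array([ 9.82024028e-01,  5.32970464e-02,  1.61415753e+00,  2.49765405e-05,
        1.47603967e+00, -1.19006948e-01]), 'joint_vel': array([-0.00034692, -0.00106224, -0.00388303, -0.00056703, -0.00156496,
        0.00029332]), 'joint_efforts': array([ 4.13849757e-04, -3.94898236e+01, -3.71365786e+01, -7.28402256e-05,
        3.82025886e-03,  2.30751652e-05]), 'tool_pos': array([0.28257355, 0.5567796 , 0.20618167]), 'tool_rot': array([ 3.86370511e-04,  8.52255209e-01,  5.23125372e-01, -8.68840779e-04]), 'contact_force': array([-0.33094416, -0.11615507,  0.14381487]), 'ft_torque': array([-0.00937281, -0.00546952,  0.02199849]), 'gripper_width': 1.0026972984496327}
scene [1.3499722  0.52377408 1.03925223] [[-0.53, 0.85, -0.01], [0.6, 0.36, -0.71], [-0.6, -0.39, -0.7]]
top [0.32819144 0.01090158 1.03816009] [[-0.12, -0.99, -0.0], [-0.97, 0.11, -0.22], [0.21, -0.02, -0.98]]
```

View pics/t1.png

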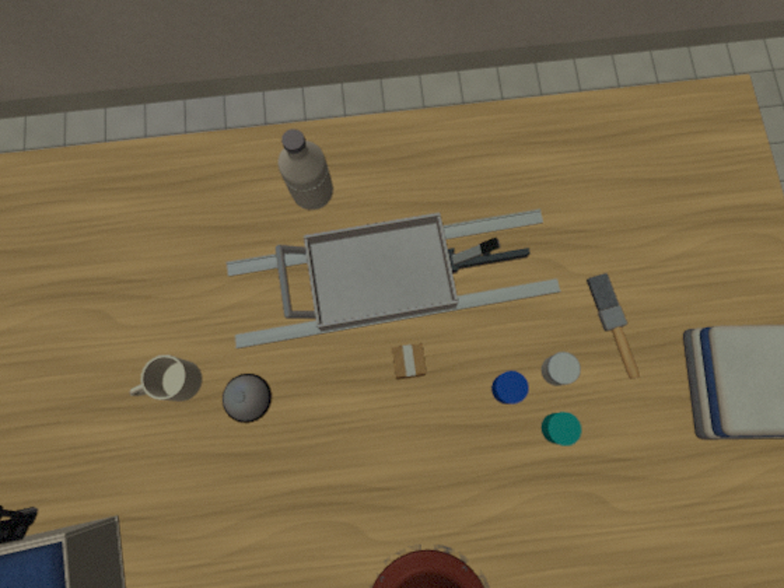

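View pics/s1.png

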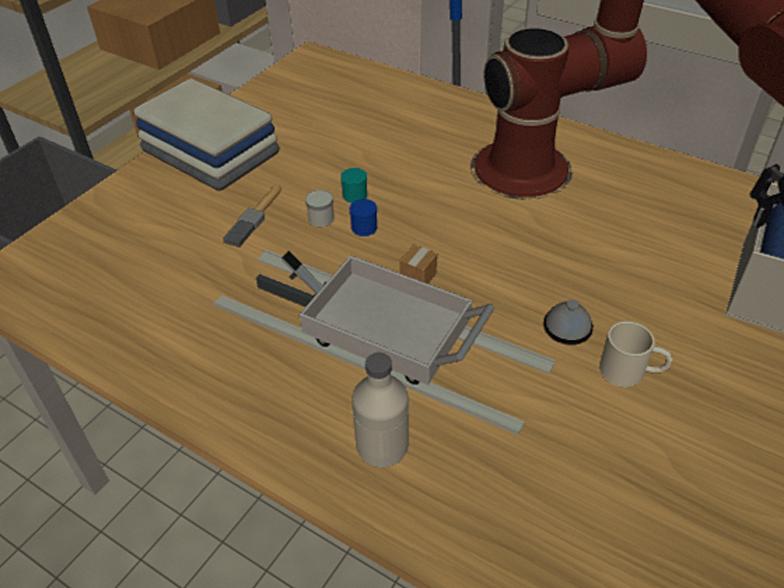

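The pictures show the caddy mid-track (top view, tray corners about (306,236), (440,216), (457,304), (319,327)) with its raised lever at the right, pad (490,245). There is one plain tin at (562,368) and one carton at (409,360). Blue and turquoise decoys stand beside the tin, and the bell is at (246,397).

```bash
python3 - <<'E'
from h import *
def P(n,u,v,z): 
    p=px(n,u/1.4,v/1.4,z); return p.round(4)
c=[P("top",*q,.081) for q in[(306,236),(440,216),(457,304),(319,327)]]
print("corners",c,"centre",np.mean(c,0).round(4),[np.linalg.norm(c[i]-c[(i+1)%4]).round(3) for i in range(4)])
print("yaw deg of travel", [np.degrees(np.arctan2(*(a-b)[[0,1]])).round(2) for a,b in((c[0],c[1]),(c[3],c[2]))])
rl=[P("top",*q,.003) for q in[(228,269),(542,216),(236,340),(559,288)]]
print("rails",rl,[np.degrees(np.arctan2(*(a-b)[[0,1]])).round(2) for a,b in((rl[0],rl[1]),(rl[2],rl[3]))])
print("handle",P("top",281,248,.105),P("top",288,316,.105))
print("pad",P("top",490,245,.109)); print("plunger top",P("top",246,384,.062),"scene",P("scene",572,303,.062))
for z in(.056,.066):print("tin",z,"top",P("top",562,366,z),"scene",P("scene",320,198,z),"diam",np.linalg.norm(P("top",544,366,z)-P("top",580,366,z)))
for z in(.054,.064):print("carton",z,P("top",408,355,z),"scene",P("scene",420,256,z))
print("blue",P("top",510,386,.056),"turq",P("top",562,426,.056),"mug",P("top",172,378,.085),"brush",P("top",603,285,.02))
E
python3 - <<'E'
import cv2,sys
sys.path.insert(0,'.')
import numpy as np,os;os.chdir('.')
t=np.load('cam_top.npz')['im'];s=np.load('cam_scene.npz')['im']
a=cv2.resize(t[225:325,270:430],(800,500)[:2],interpolation=cv2.INTER_CUBIC)
b=cv2.resize(s[110:210,210:330],(600,500),interpolation=cv2.INTER_CUBIC)
cv2.imwrite('pics/c1.png',cv2.resize(np.hstack([a,b]),(800,286),interpolation=cv2.INTER_AREA))
E
```

```text
corners [array([0.6701, 0.1415, 0.081 ]), array([ 0.6798, -0.1038,  0.081 ]), array([ 0.5142, -0.1119,  0.081 ]), array([0.5015, 0.1323, 0.081 ])] centre [0.5914 0.0145 0.081 ] [np.float64(0.245), np.float64(0.166), np.float64(0.245), np.float64(0.169)]
yaw deg of travel [np.float64(-2.26), np.float64(-2.98)]
rails [array([0.6488, 0.3069, 0.003 ]), array([ 0.685 , -0.3123,  0.003 ]), array([0.5091, 0.2989, 0.003 ]), array([ 0.5377, -0.3196,  0.003 ])] [np.float64(-3.35), np.float64(-2.65)]
handle [0.6446 0.1835 0.105 ] [0.5222 0.1802 0.105 ]
pad [ 0.6062 -0.18    0.109 ]
plunger top [0.4197 0.2693 0.062 ] scene [0.4011 0.2843 0.062 ]
tin 0.056 top [ 0.3875 -0.283   0.056 ] scene [ 0.3826 -0.2837  0.056 ] diam 0.06322285978979442
tin 0.066 top [ 0.3869 -0.28    0.066 ] scene [ 0.3925 -0.2755  0.066 ] diam 0.06262691114848311
carton 0.054 [ 0.4382 -0.0166  0.054 ] scene [ 0.4269 -0.0147  0.054 ]
carton 0.064 [ 0.4371 -0.0163  0.064 ] scene [ 0.4362 -0.0092  0.064 ]
blue [ 0.3636 -0.1868  0.056 ] turq [ 0.2862 -0.2647  0.056 ] mug [0.4422 0.3878 0.085 ] brush [ 0.5304 -0.3973  0.02  ]
```

View pics/c1.png

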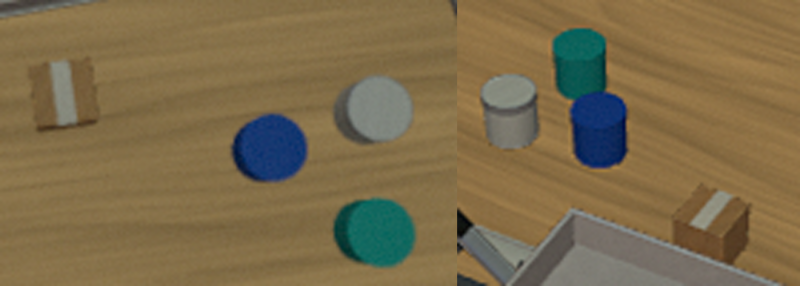

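Measurements check out: the tray comes to about 245 x 168 mm and both cameras agree. The tin is tin_low and there is one carton. Next I move above the handle.

```bash
python3 -m pendant '[[[0,0,0.0333,0.1,-0.125,0,0.47],[0,0,0.0333,0.1,-0.125,0,0.47],[0,0,0.0333,0.1,-0.125,0,0.47],[0,0,0.0333,0.1,-0.125,0,0.47],[0,0,0.0333,0.1,-0.125,0,0.47],[0,0,0,0.1,-0.125,0,0.47],[0,0,0,0.1,-0.125,0,0.47],[0,0,0,0.1,-0.125,0,0.47],[0,0,0,0.1,-0.125,0,0.47],[0,0,0,0.1,-0.125,0,0.47],[0,0,0,0.1,-0.125,0,0.47],[0,0,0,0.1,-0.125,0,0.47],[0,0,0,0,0,0,0.47],[0,0,0,0,0,0,0.47]]]'
python3 - <<'E'
from h import *
grab("wrist","w1.png"); s=manip.state(); print(s["tool_pos"],s["tool_rot"],s["joint_pos"])
E
```

```text
time: 1.85
tool_pos: [0.5824, 0.1825, 0.2067]
tool_rot: [-0.001, 0.688, 0.726, -0.0]
contact_force: [0.4, -0.6, 0.3]
gripper_width: 0.466
[0.58223438 0.18291301 0.20689713] [-4.15334457e-04  6.87764519e-01  7.25933693e-01 -2.57265690e-04] [ 1.82326284e-01  1.91330070e-02  1.64800637e+00  3.69693519e-04
  1.47535844e+00 -1.44249136e+00]
```

View pics/w1.png

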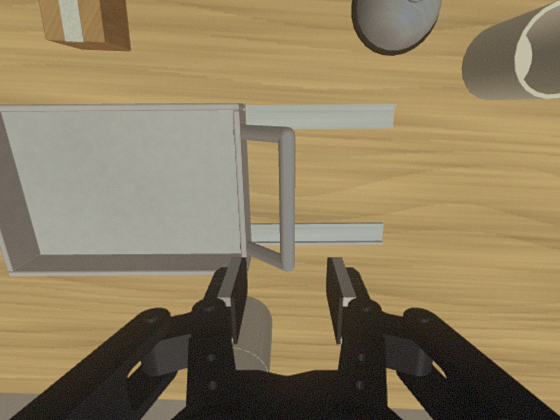

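The wrist view shows the handle bar running from (287,130) to (287,265), lined up with the finger centre line in the travel direction. Now I check the numbers and the clearance to the bottle.

```bash
python3 - <<'E'
from h import *
print(px("wrist",287,132,.105),px("wrist",287,262,.105), "tcp",proj("wrist",[.5822,.1829,.207]))
print("yaw from tray edge",px("wrist",5,106,.081)-px("wrist",240,106,.081))
print("wall end",px("wrist",237,106,.081),px("wrist",248,270,.081))
print("bottle base",px("top",312/1.4,195/1.4,0.01),"cap",px("top",294/1.4,140/1.4,.21))
print("plunger?",px("wrist",398,25,.03))
E
```

```text
[0.52350848 0.17955757 0.105     ] [0.64422887 0.18612556 0.105     ] tcp [287.69477494 249.93159279]
yaw from tray edge [ 0.0111468  -0.20750702  0.        ]
wall end [0.5054568  0.13433936 0.081     ] [0.66850393 0.14655948 0.081     ]
bottle base [0.77870327 0.13263065 0.01      ] cap [0.78967971 0.13019338 0.21      ]
plunger? [0.4234595  0.28151597 0.03      ]
```

```bash
python3 -m pendant '[[[0,0,0,0,0,-0.08,0.47],[0,0,0,0,0,-0.08,0.47],[0,0,0,0,0,-0.08,0.47],[0,0,0,0,0,-0.08,0.47],[0,0,0,0,0,-0.08,0.47],[0,0,0,0,0,-0.08,0.47],[0,0,0,0,0,0,0.47],[0,0,0,0,0,0,0],[0,0,0,0,0,0,0],[0,0,0,0,0,0,0],[0,0,0,0,0,0,0],[0,0,0,0,0,0,0]]]'
```

```text
time: 3.4
tool_pos: [0.5834, 0.1824, 0.088]
tool_rot: [0.0, 0.688, 0.726, 0.0]
contact_force: [0.1, -0.1, 2.4]
gripper_width: -0.003
```

The fingers shut fully with nothing between them, so I look.

```bash
python3 - <<'E'
from h import *
grab("wrist","w2.png"); grab("scene","s2.png",crop=(200,150,420,310),scale=3)
a=cv2.imread("pics/w2.png");b=cv2.imread("pics/s2.png");b=cv2.resize(b,(577,420));cv2.imwrite("pics/c2.png",cv2.resize(np.hstack([a,b]),(800,295),interpolation=cv2.INTER_AREA))
E
```

```text
(no output)
```

View pics/c2.png

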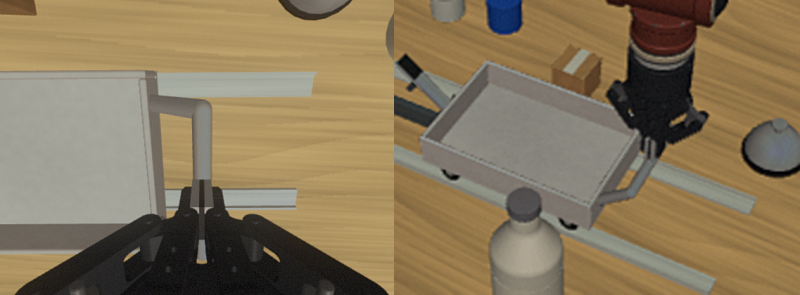

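The picture shows the bar between the fingers, though the width reads 0. I pull a little towards -y to test it.

```bash
python3 -m pendant '[[[0,0,0,0.002,-0.04,0,0],[0,0,0,0.002,-0.04,0,0],[0,0,0,0.002,-0.04,0,0],[0,0,0,0.002,-0.04,0,0]]]'
python3 - <<'E'
from h import *
grab("scene"); grab("wrist","w3.png")
grab("top","t3.png",crop=(130,130,430,310),scale=2.6)
E
```

```text
time: 4.0
tool_pos: [0.5847, 0.1412, 0.0869]
tool_rot: [-0.0, 0.688, 0.726, -0.0]
contact_force: [-0.2, 0.3, -0.4]
gripper_width: 0.001
```

View pics/t3.png

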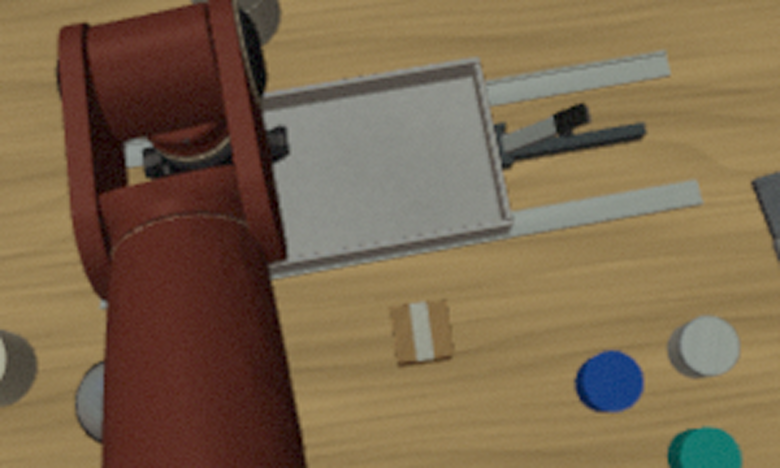

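The tray's right edge has not moved (about (480,62) in this crop, the same place as before). The grip missed, so I check from the wrist.

View pics/w3.png

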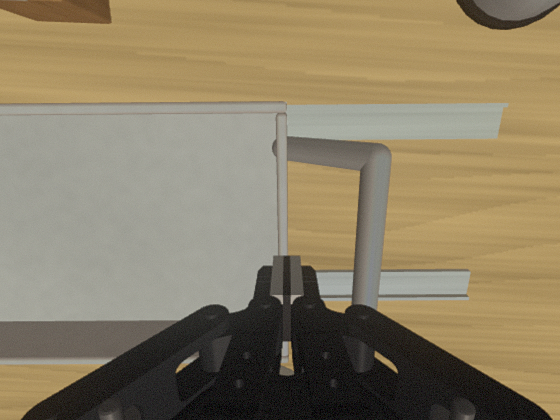

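```bash
python3 - <<'E'
from h import *
d=np.load("cam_wrist.npz");T=d["T"];print("cam",-T[:3,:3].T@T[:3,3],d["m"][0,0], T[:3,:3].round(3).tolist())
for z in(.065,.085,.105,.125):print(z,px("wrist",376,155,z),px("top",288/1.4,316/1.4,z), "width",np.linalg.norm(px("wrist",358,230,z)-px("wrist",386,230,z)), "wall y at z=.081",px("wrist",282,106,.081))
s=manip.state();print(s["tool_pos"],proj("wrist",s["tool_pos"]),s["gripper_width"],s["contact_force"])
E
```

```text
cam [0.50382513 0.13568151 0.25413115] 314.8189409162728 [[-0.053, 0.999, -0.001], [0.947, 0.05, 0.316], [0.316, 0.016, -0.949]]
0.065 [0.53007489 0.1907016  0.065     ] [0.53055559 0.18740589 0.065     ] width 0.0181305666918503 wall y at z=.081 [0.50504513 0.13333839 0.081     ]
0.085 [0.52729906 0.1848834  0.085     ] [0.52639668 0.18377845 0.085     ] width 0.016213318636228744 wall y at z=.081 [0.50504513 0.13333839 0.081     ]
0.105 [0.52452324 0.17906521 0.105     ] [0.52223778 0.180151   0.105     ] width 0.01429607058060719 wall y at z=.081 [0.50504513 0.13333839 0.081     ]
0.125 [0.52174741 0.17324702 0.125     ] [0.51807887 0.17652355 0.125     ] width 0.012378822524985667 wall y at z=.081 [0.50504513 0.13333839 0.081     ]
[0.58492389 0.14157333 0.08718182] [289.33364533 250.33396657] 0.006194566739115434 [-0.46781122  0.34496258  0.7075567 ]
```

```bash
python3 - <<'E'
from h import *
for dx in(0,-.005,-.011):
  for z in(.087,.095,.105,.115):print(dx,z,proj("wrist",[.585+dx,.1415,z]).round(1))
im=np.load("cam_wrist.npz")["im"];cv2.imwrite("pics/w3c.png",cv2.resize(im[220:380,200:400],None,fx=4,fy=3.7,interpolation=cv2.INTER_CUBIC))
E
```

```text
0 0.087 [289.2 250.3]
0 0.095 [289.3 256.6]
0 0.105 [289.5 265.3]
0 0.115 [289.6 275. ]
-0.005 0.087 [289.7 242.5]
-0.005 0.095 [289.8 248.5]
-0.005 0.105 [290.  256.8]
-0.005 0.115 [290.2 266.1]
-0.011 0.087 [290.3 233. ]
-0.011 0.095 [290.4 238.6]
-0.011 0.105 [290.6 246.4]
-0.011 0.115 [290.9 255.2]
```

View pics/w3c.png

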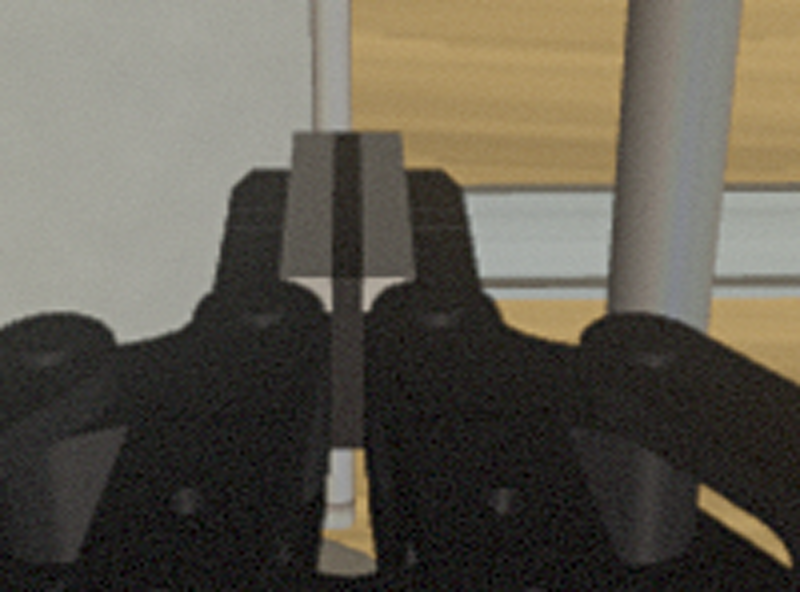

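```bash
python3 - <<'E'
from h import *
for z in(.08,.088,.1,.115,.13):print(z,"old",proj("scene",[.5834,.1824,z]).round(1),"new",proj("scene",[.585,.1415,z]).round(1))
print(manip.state()["ft_torque"])
im=np.load("cam_scene.npz")["im"];cv2.imwrite("pics/s3.png",cv2.resize(im[170:270,250:390],None,fx=5,fy=5,interpolation=cv2.INTER_CUBIC))
E
```

```text
0.08 old [338.5 243. ] new [322.8 236.7]
0.088 old [338.7 240.8] new [322.9 234.4]
0.1 old [339.  237.4] new [323.1 231. ]
0.115 old [339.4 233. ] new [323.4 226.7]
0.13 old [339.7 228.6] new [323.6 222.2]
[0.03073499 0.01678365 0.01982761]
```

View pics/s3.png

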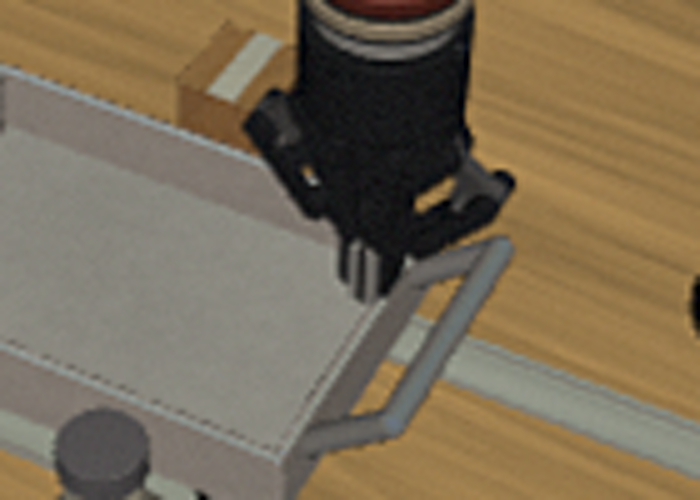

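Both cameras put the fingertips near z = 0.113 while the reported TCP z is 0.087. The real tips are therefore about 25 mm above the reported TCP, the fingers shut just above the bar, and the 2.4 N reading fits that. I'll apply this z offset from now on and retry.

```bash
python3 -m pendant '[[[0,0,0,0,0,0.08,0],[0,0,0,0,0,0.08,0],[0,0,0,-0.003,0.055,0,0.47],[0,0,0,-0.003,0.055,0,0.47],[0,0,0,-0.003,0.055,0,0.47],[0,0,0,0,0,0,0.47],[0,0,0,0,0,-0.065,0.47],[0,0,0,0,0,-0.065,0.47],[0,0,0,0,0,-0.065,0.47],[0,0,0,0,0,-0.065,0.47],[0,0,0,0,0,0,0.47],[0,0,0,0,0,0,0],[0,0,0,0,0,0,0],[0,0,0,0,0,0,0],[0,0,0,0,0,0,0],[0,0,0,0,0,0,0]]]'
```

```text
time: 6.15
tool_pos: [0.5834, 0.1835, 0.0633]
tool_rot: [0.001, 0.688, 0.726, 0.001]
contact_force: [-0.0, -2.3, 4.7]
gripper_width: 0.144
```

```bash
python3 -m pendant '[[[0,0,0,0.002,-0.04,0,0],[0,0,0,0.002,-0.04,0,0],[0,0,0,0.002,-0.04,0,0],[0,0,0,0.002,-0.04,0,0],[0,0,0,0.002,-0.04,0,0],[0,0,0,0.002,-0.04,0,0],[0,0,0,0.002,-0.04,0,0],[0,0,0,0.002,-0.04,0,0]]]'
```

```text
time: 7.15
tool_pos: [0.5882, 0.103, 0.0633]
tool_rot: [0.001, 0.688, 0.726, 0.002]
contact_force: [4.7, 3.4, 5.0]
gripper_width: 0.14
```

```bash
python3 -m pendant '[[[0,0,0,0.001,-0.03,0,0],[0,0,0,0.001,-0.02,0,0],[0,0,0,0.001,-0.02,0,0],[0,0,0,0.001,-0.02,0,0]]]'
for i in 1 ; do python3 -m pendant '[[[0,0,0,0.001,-0.016,0,0],[0,0,0,0.001,-0.016,0,0]]]'; done
```

```text
time: 7.65
tool_pos: [0.5896, 0.0815, 0.0633]
tool_rot: [0.001, 0.688, 0.725, 0.003]
contact_force: [5.5, 16.8, 3.3]
gripper_width: 0.141
time: 7.9
tool_pos: [0.5896, 0.0818, 0.0633]
tool_rot: [-0.005, 0.689, 0.725, 0.009]
contact_force: [4.9, 39.0, 4.2]
gripper_width: 0.14
```

The bar stopped at y ≈ 0.082 with the force rising, so the caddy is at its loading stop. I release and go above the lever.

```bash
python3 -m pendant '[[[0,0,0,-0.004,0.04,0,0],[0,0,0,0,0,0,0.47],[0,0,0,0,0,0,0.47],[0,0,0,0,0,0,0.47],[0,0,0,0,0,0.1,0.47],[0,0,0,0,0,0.11,0.47],[0,0,0,0,0,0.12,0.47],[0,0,0,0,0,0.12,0.47],[0,0,0,0,0,0.12,0],[0,0,0,0.008,-0.1476,0,0],[0,0,0,0.008,-0.1476,0,0],[0,0,0,0.008,-0.1476,0,0],[0,0,0,0.008,-0.1476,0,0],[0,0,0,0.008,-0.1476,0,0],[0,0,0,0.008,-0.1476,0,0],[0,0,0,0.008,-0.1476,0,0],[0,0,0,0.008,-0.1476,0,0],[0,0,0,0.008,-0.1476,0,0],[0,0,0,0.008,-0.1476,0,0],[0,0,0,0,0,0,0]]]'
python3 - <<'E'
from h import *
grab("wrist","w4.png"); s=manip.state(); print(s["tool_pos"],s["tool_rot"])
E
```

```text
time: 10.4
tool_pos: [0.6062, -0.2885, 0.2039]
tool_rot: [-0.001, 0.689, 0.724, -0.0]
contact_force: [-0.0, 0.1, -0.8]
gripper_width: -0.0
[ 0.60638012 -0.28701531  0.20398586] [-8.65008929e-04  6.88847052e-01  7.24906185e-01 -1.11756677e-04]
```

View pics/w4.png

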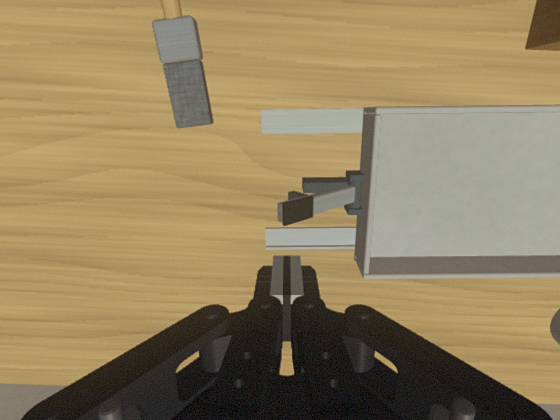

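The caddy is at the loading end with its lever raised, pad at about (297,208) and hinge at (355,193). Tray corners are at (365,108) and (366,272).

```bash
python3 - <<'E'
from h import *
print("pad",px("wrist",297,208,.107),"hinge",px("wrist",355,193,.055))
a,b=px("wrist",364,108,.081),px("wrist",364,274,.081);print("corners",a,b)
# predicted from bar at joint 0
u=np.array([-.05,.9987]);bar=np.array([.5885,.0817])
for n,dd in(("cen",-(.126+.042)),("wall-",-(.252+.042)) ):print(n,bar+u*dd)
E
```

```text
pad [ 0.61178034 -0.27914574  0.107     ] hinge [ 0.60938418 -0.21710217  0.055     ]
corners [ 0.52508668 -0.22464462  0.081     ] [ 0.68915669 -0.20357661  0.081     ]
cen [ 0.5969    -0.0860816]
wall- [ 0.6032    -0.2119178]
```

```bash
python3 -m pendant '[[[0,0,0,0.016,0.02,-0.09,0],[0,0,0,0,0,-0.09,0],[0,0,0,0,0,-0.09,0],[0,0,0,0,0,-0.09,0],[0,0,0,0,0,-0.09,0],[0,0,0,0,0,-0.04,0],[0,0,0,0,0,-0.04,0],[0,0,0,0,0,-0.04,0],[0,0,0,0,0,-0.04,0],[0,0,0,0,0,-0.04,0],[0,0,0,0,0,-0.03,0],[0,0,0,0,0,0,0]]]'
```

```text
time: 11.95
tool_pos: [0.6104, -0.2803, 0.0334]
tool_rot: [-0.001, 0.688, 0.726, -0.0]
contact_force: [-0.3, 1.1, 0.4]
gripper_width: 0.002
```

```bash
python3 -m pendant '[[[0,0,0,0,0,-0.012,0],[0,0,0,0,0,0,0]]]'
```

```text
time: 12.2
tool_pos: [0.611, -0.2807, 0.0315]
tool_rot: [-0.0, 0.688, 0.726, 0.0]
contact_force: [-0.4, 0.1, 0.7]
gripper_width: 0.0
```

```bash
python3 -m pendant '[[[0,0,0,0,0,-0.012,0],[0,0,0,0,0,-0.012,0]]]'; python3 -m pendant '[[[0,0,0,0,0,-0.012,0],[0,0,0,0,0,0,0]]]'
```

```text
time: 12.45
tool_pos: [0.6117, -0.282, 0.0303]
tool_rot: [0.0, 0.688, 0.726, -0.001]
contact_force: [-11.4, 1.8, 25.2]
gripper_width: 0.001
time: 12.7
tool_pos: [0.6119, -0.2833, 0.0302]
tool_rot: [0.001, 0.688, 0.726, -0.001]
contact_force: [-15.1, 2.6, 28.9]
gripper_width: 0.004
```

The lever stopped at tool z = 0.030 with a steady push, so it is level, and the tip offset of 25 mm is confirmed. Next I go above the tin with the jaw axis at 45°, clear of both decoys.

```bash
python3 -m pendant '[[[0,0,0,0,0,0.1,0],[0,0,0,0,0,0.15,0],[0,0,0,0,0,0.2,0],[0,0,0,0,0,0.2,0],[0,0,0,0,0,0.1,0],[0,0,-0.0445,-0.113,0,0,1],[0,0,-0.0445,-0.113,0,0,1],[0,0,-0.0445,-0.113,0,0,1],[0,0,-0.0445,-0.113,0,0,1],[0,0,-0.0445,-0.113,0,0,1],[0,0,-0.0445,-0.113,0,0,1],[0,0,0,-0.113,0,0,1],[0,0,0,-0.113,0,0,1],[0,0,0,0,0,0,1],[0,0,0,0,0,0,1]]]'
python3 - <<'E'
from h import *
a=grab("wrist")["frame"].copy(); b=grab("top")["frame"].copy(); s=manip.state(); print(s["tool_pos"],s["tool_rot"],s["gripper_width"])
p=proj("wrist",[.3865,-.2825,.056]);print(p);cv2.circle(a,tuple(int(x) for x in p),4,(0,0,255),1)
b=b[130:320,150:430];b=cv2.resize(b,(619,420),interpolation=cv2.INTER_CUBIC)
cv2.imwrite("pics/c5.png",cv2.resize(np.hstack([a,b]),(800,285),interpolation=cv2.INTER_AREA))
E
```

```text
time: 14.58
tool_pos: [0.3857, -0.281, 0.2105]
tool_rot: [0.0, 0.924, 0.383, 0.0]
contact_force: [0.3, -0.3, 1.0]
gripper_width: 0.995
[ 0.38586545 -0.28094948  0.21035341] [5.05851396e-06 9.23779876e-01 3.82923914e-01 1.32272422e-04] 0.9982863032632538
[285.92392088 186.28392554]
```

View pics/c5.png

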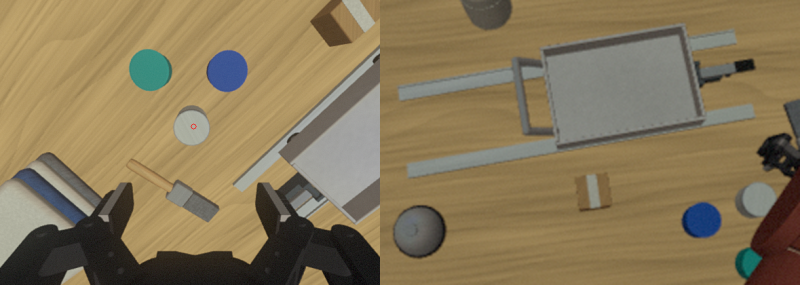

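The lever is down flat with the caddy at the loading end (top crop, pad at (743,66)). The tin lies exactly where predicted in the wrist view, so I descend and grip.

```bash
python3 -m pendant '[[[0,0,0,0.002,-0.006,-0.1,1],[0,0,0,0,0,-0.1,1],[0,0,0,0,0,-0.1,1],[0,0,0,0,0,-0.1,1],[0,0,0,0,0,-0.1,1],[0,0,0,0,0,-0.1,1],[0,0,0,0,0,-0.1,1],[0,0,0,0,0,-0.1,1],[0,0,0,0,0,-0.08,1],[0,0,0,0,0,0,1],[0,0,0,0,0,0,0.3],[0,0,0,0,0,0,0.3],[0,0,0,0,0,0,0.3],[0,0,0,0,0,0,0.3],[0,0,0,0,0,0,0.3]]]'
```

```text
time: 16.55
tool_pos: [0.3869, -0.2837, -0.008]
tool_rot: [0.002, 0.924, 0.383, 0.001]
contact_force: [-0.0, -0.5, 6.1]
gripper_width: 0.642
```

```bash
python3 -m pendant '[[[0,0,0,0,0,0.1,0.3],[0,0,0,0,0,0.14,0.3],[0,0,0,0,0,0.14,0.3],[0,0,0,0,0,0.14,0.3],[0,0,0,0.1065,0.0714,0,0.3],[0,0,0,0.1065,0.0714,0,0.3],[0,0,0,0.1065,0.0714,0,0.3],[0,0,0,0.1065,0.0714,0,0.3],[0,0,0,0.1065,0.0714,0,0.3],[0,0,0,0.1065,0.0714,0,0.3],[0,0,0,0.1065,0.0714,0,0.3],[0,0,0,0.1065,0.0714,0,0.3],[0,0,0,0,0,0,0.3],[0,0,0,0,0,-0.085,0.3],[0,0,0,0,0,-0.085,0.3],[0,0,0,0,0,-0.085,0.3],[0,0,0,0,0,-0.075,0.3],[0,0,0,0,0,0,0.3]]]'
```

```text
time: 18.8
tool_pos: [0.5974, -0.1394, 0.0356]
tool_rot: [-0.001, 0.924, 0.382, -0.001]
contact_force: [0.2, -0.3, -1.6]
gripper_width: 0.644
```

```bash
python3 -m pendant '[[[0,0,0,0,0,-0.012,0.3],[0,0,0,0,0,0,0.3]]]'; python3 -m pendant '[[[0,0,0,0,0,0,0.78],[0,0,0,0,0,0,0.78],[0,0,0,0,0,0,0.78],[0,0,0,0,0,0.1,0.78],[0,0,0,0,0,0.15,0.78],[0,0,0,0,0,0.2,0.78],[0,0,0,0,0,0.2,0.78],[0,0,0.045,-0.16,0.105,0.05,1],[0,0,0.045,-0.16,0.105,0,1],[0,0,0.045,-0.16,0.105,0,1],[0,0,0.045,-0.16,0.105,0,1],[0,0,0,0,0,0,1],[0,0,0,0,0,0,1]]]'
python3 - <<'E'
from h import *
a=grab("wrist")["frame"].copy(); b=grab("top")["frame"].copy(); s=manip.state(); print(s["tool_pos"],s["tool_rot"],s["gripper_width"])
for n,f in(("top",b),("wrist",a)):
  p=proj(n,[.437,-.0165,.059]);print(n,p)
b=b[130:320,150:430];b=cv2.resize(b,(619,420),interpolation=cv2.INTER_CUBIC)
cv2.imwrite("pics/c6.png",cv2.resize(np.hstack([a,b]),(800,285),interpolation=cv2.INTER_AREA))
E
```

```text
time: 19.05
tool_pos: [0.599, -0.1398, 0.0353]
tool_rot: [0.0, 0.924, 0.383, 0.0]
contact_force: [-0.2, -0.2, -1.8]
gripper_width: 0.643
time: 20.68
tool_pos: [0.4391, -0.0348, 0.2104]
tool_rot: [0.001, 0.781, 0.625, 0.0]
contact_force: [0.1, -0.5, -0.4]
gripper_width: 1.001
[ 0.43941807 -0.03516406  0.21018315] [2.52463180e-04 7.80754410e-01 6.24837956e-01 1.26736326e-04] 1.0002040810299644
top [291.48109748 253.81762589]
wrist [303.52397603 179.85628982]
```

View pics/c6.png

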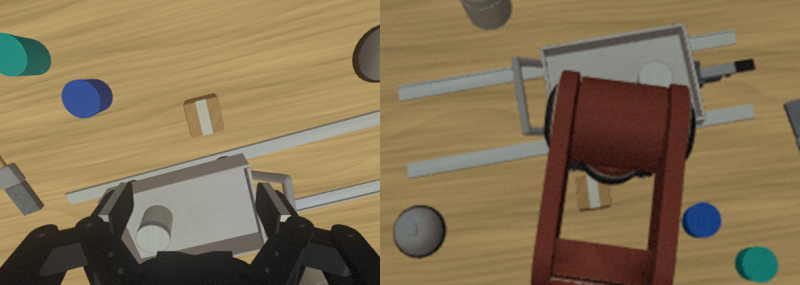

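The tin stands in the tray and the lever is still down. The carton is near (287,162) in full-size wrist pixels, away from the prediction, so I measure its tape stripe.

```bash
python3 - <<'E'
from h import *
im=np.load("cam_wrist.npz")["im"]; roi=im[115:205,245:330]; hsv=cv2.cvtColor(roi,cv2.COLOR_BGR2HSV)
m=((hsv[...,1]<60)&(hsv[...,2]>110)).astype(np.uint8)
n,l,st,ce=cv2.connectedComponentsWithStats(m)
i=1+np.argmax(st[1:,4]);print(st[i],ce[i]+[245,115])
pts=np.argwhere(l==i)[:,::-1].astype(np.float32)+np.float32([245,115])
box=cv2.boxPoints(cv2.minAreaRect(pts));print(box)
for z in(.054,.064):
  w=np.array([px("wrist",*q,z)[:2] for q in box]);c=w.mean(0)
  e=[w[1]-w[0],w[2]-w[1]];L=max(e,key=np.linalg.norm)
  print(z,c,[np.linalg.norm(x).round(4) for x in e],"yaw",np.degrees(np.arctan2(L[1],L[0])), "proj top", proj("top",[*c,z]))
cv2.imwrite("pics/w6c.png",cv2.resize(roi,None,fx=6,fy=6,interpolation=cv2.INTER_CUBIC))
E
```

```text
[ 43  31  26  54 806] [300.42059553 172.25434243]
[[286.83813 149.15884]
 [302.19366 145.47351]
 [314.2572  195.73828]
 [298.90167 199.42361]]
0.054 [ 0.43050021 -0.01791938] [np.float64(0.016), np.float64(0.0548)] yaw 1.9086220820446569 proj top [292.33458624 256.58814889]
0.064 [ 0.42830634 -0.01790698] [np.float64(0.0155), np.float64(0.0531)] yaw 1.908622082044654 proj top [292.50475303 257.04352636]
```

View pics/w6c.png

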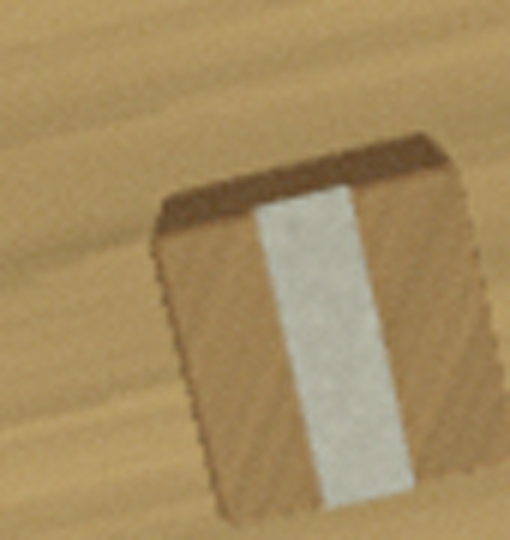

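The stripe is 54.8 mm long, so this is carton_low, at (0.4305, -0.018) with yaw about 2°. I align and grip with the jaws along y.

```bash
python3 -m pendant '[[[0,0,0.0405,-0.018,0.0345,0,1],[0,0,0.0405,-0.018,0.0345,0,1],[0,0,0,0,0,-0.1,1],[0,0,0,0,0,-0.1,1],[0,0,0,0,0,-0.1,1],[0,0,0,0,0,-0.1,1],[0,0,0,0,0,-0.1,1],[0,0,0,0,0,-0.1,1],[0,0,0,0,0,-0.1,1],[0,0,0,0,0,-0.1,1],[0,0,0,0,0,-0.07,1],[0,0,0,0,0,0,1],[0,0,0,0,0,0,0.3],[0,0,0,0,0,0,0.3],[0,0,0,0,0,0,0.3],[0,0,0,0,0,0,0.3],[0,0,0,0,0,0,0.3]]]'
```

```text
time: 22.9
tool_pos: [0.4311, -0.0178, -0.0063]
tool_rot: [0.001, 0.695, 0.719, 0.001]
contact_force: [0.7, -0.9, 5.4]
gripper_width: 0.622
```

```bash
python3 -m pendant '[[[0,0,0,0,0,0.1,0.3],[0,0,0,0,0,0.14,0.3],[0,0,0,0,0,0.14,0.3],[0,0,0,0,0,0.14,0.3],[0,0,0,0.1087,-0.0115,0,0.3],[0,0,0,0.1087,-0.0115,0,0.3],[0,0,0,0.1087,-0.0115,0,0.3],[0,0,0,0.1087,-0.0115,0,0.3],[0,0,0,0.1087,-0.0115,0,0.3],[0,0,0,0.1087,-0.0115,0,0.3],[0,0,0,0,0,0,0.3],[0,0,0,0,0,-0.085,0.3],[0,0,0,0,0,-0.085,0.3],[0,0,0,0,0,-0.085,0.3],[0,0,0,0,0,-0.08,0.3],[0,0,0,0,0,-0.012,0.3],[0,0,0,0,0,0,0.3]]]'
```

```text
time: 25.02
tool_pos: [0.5926, -0.0347, 0.035]
tool_rot: [-0.0, 0.695, 0.719, -0.0]
contact_force: [0.1, 0.6, -1.3]
gripper_width: 0.624
```

```bash
python3 -m pendant '[[[0,0,0,0,0,0,0.78],[0,0,0,0,0,0,0.78],[0,0,0,0,0,0,0.78],[0,0,0,0,0,0.1,0.78],[0,0,0,0,0,0.15,0.78],[0,0,0,0,0,0.2,0.78],[0,0,0,0,0,0.2,0.78],[0,0,-0.0495,0.0084,-0.1053,0,0.6],[0,0,-0.0495,0.0084,-0.1053,0,0.6],[0,0,-0.0495,0.0084,-0.1053,0,0.6],[0,0,-0.0495,0.0084,-0.1053,0,0.6],[0,0,-0.0495,0.0084,-0.1053,0,0.6],[0,0,-0.0495,0.0084,-0.1053,0,0.6],[0,0,-0.0495,0.0084,-0.1053,0,0.6],[0,0,-0.0495,0.0084,-0.1053,0,0.6],[0,0,-0.0495,0.0084,-0.1053,0,0.6],[0,0,-0.0495,0.0084,-0.1053,0,0.6],[0,0,0,0,0,0,0.6],[0,0,0,0,0,0,0.6]]]'
python3 - <<'E'
from h import *
a=grab("wrist")["frame"].copy(); b=grab("top")["frame"].copy(); s=manip.state(); print(s["tool_pos"],s["tool_rot"],s["gripper_width"])
print(proj("wrist",[.6135,-.298,.056]))
b=b[130:320,150:430];b=cv2.resize(b,(619,420),interpolation=cv2.INTER_CUBIC)
cv2.imwrite("pics/c7.png",cv2.resize(np.hstack([a,b]),(800,285),interpolation=cv2.INTER_AREA))
E
```

```text
time: 27.4
tool_pos: [0.6137, -0.2974, 0.198]
tool_rot: [-0.0, 1.0, 0.026, -0.0]
contact_force: [-1.5, 0.4, 0.7]
gripper_width: 0.602
[ 0.61379507 -0.2969882   0.19809098] [-1.49012984e-04  9.99662693e-01  2.59707239e-02 -5.08002725e-06] 0.5977353354683477
[285.9045335  188.54495533]
```

View pics/c7.png

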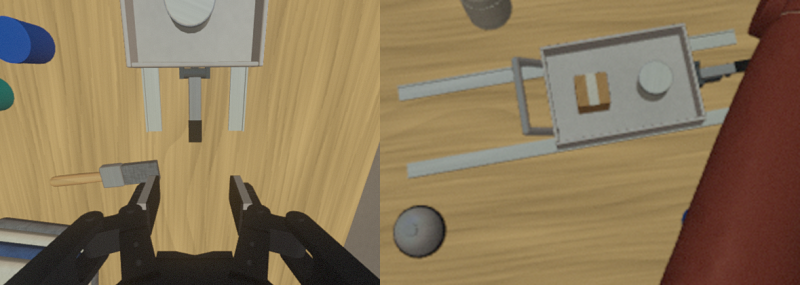

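Both items stand side by side in the tray. The pad is at about (277,185) in the wrist view, 5 mm towards -x of my guess, so I correct, descend and pinch.

```bash
python3 -m pendant '[[[0,0,0,-0.02,0,-0.0935,0.6],[0,0,0,0,0,-0.0935,0.6],[0,0,0,0,0,-0.0935,0.6],[0,0,0,0,0,-0.0935,0.6],[0,0,0,0,0,-0.0935,0.6],[0,0,0,0,0,-0.0935,0.6],[0,0,0,0,0,-0.0935,0.6],[0,0,0,0,0,-0.0935,0.6],[0,0,0,0,0,0,0.6],[0,0,0,0,0,0,0.1],[0,0,0,0,0,0,0.1],[0,0,0,0,0,0,0.1],[0,0,0,0,0,0,0.1]]]'
```

```text
time: 29.12
tool_pos: [0.6144, -0.2984, 0.0144]
tool_rot: [0.002, 1.0, 0.025, 0.006]
contact_force: [12.9, 1.4, -3.5]
gripper_width: 0.194
```

```bash
python3 -m pendant '[[[0,0,0,0.022,0,0,0.1],[0,0,0,0,0.0026,0.0288,0.1],[0,0,0,0,0.0026,0.0288,0.1],[0,0,0,0,0.0074,0.028,0.1],[0,0,0,0,0.0074,0.028,0.1],[0,0,0,0,0.0122,0.0262,0.1],[0,0,0,0,0.0122,0.0262,0.1],[0,0,0,0,0.013,0.019,0.1],[0,0,0,0,0.013,0.019,0.1],[0,0,0,0,0,0,0.1]]]'
```

```text
time: 30.38
tool_pos: [0.6131, -0.2777, 0.0607]
tool_rot: [-0.002, 1.0, 0.025, -0.001]
contact_force: [0.9, 5.5, -9.7]
gripper_width: 0.192
```

```bash
python3 -m pendant '[[[0,0,0,0,0,-0.008,0.1],[0,0,0,0,0,0,0.6],[0,0,0,0,0,0,0.6],[0,0,0,0,0,0,0.6],[0,0,0,0,0,0.14,0.6],[0,0,0,0,0,0.2,0.6],[0,0,0,0,0,0.2,0.6],[0,0,0.045,-0.0089,0.1307,0,0.47],[0,0,0.045,-0.0089,0.1307,0,0.47],[0,0,0.045,-0.0089,0.1307,0,0.47],[0,0,0.045,-0.0089,0.1307,0,0.47],[0,0,0.045,-0.0089,0.1307,0,0.47],[0,0,0.045,-0.0089,0.1307,0,0.47],[0,0,0.045,-0.0089,0.1307,0,0.47],[0,0,0.045,-0.0089,0.1307,0,0.47],[0,0,0.045,-0.0089,0.1307,0,0.47],[0,0,0.045,-0.0089,0.1307,0,0.47],[0,0,0.045,-0.0089,0.1307,0,0.47],[0,0,0,0,0,0,0.47],[0,0,0,0,0,0,0.47]]]'
python3 - <<'E'
from h import *
a=grab("wrist")["frame"].copy(); b=grab("scene")["frame"].copy(); s=manip.state(); print(s["tool_pos"],s["tool_rot"],s["gripper_width"])
print(proj("wrist",[.5885,.0817,.105]))
b=b[120:300,160:400];b=cv2.resize(b,(560,420),interpolation=cv2.INTER_CUBIC)
cv2.imwrite("pics/c8.png",cv2.resize(np.hstack([a,b]),(800,300),interpolation=cv2.INTER_AREA))
E
```

```text
time: 32.88
tool_pos: [0.59, 0.0785, 0.1955]
tool_rot: [0.0, 0.695, 0.719, 0.0]
contact_force: [0.4, 0.5, 0.1]
gripper_width: 0.473
[0.58996636 0.07808547 0.1952854 ] [ 2.52520361e-04  6.95515677e-01  7.18510876e-01 -2.00216156e-05] 0.4731478077655374
[290.64127545 201.80901063]
```

View pics/c8.png

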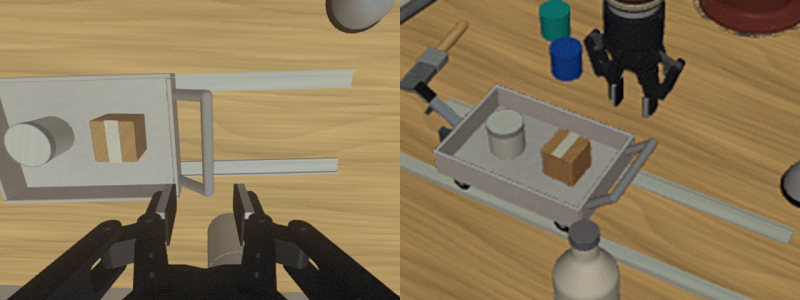

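The lever is up, the load is in place, and the bar is at (291,203) as predicted. I grip it.

```bash
python3 -m pendant '[[[0,0,0,0,0.014,-0.089,0.47],[0,0,0,0,0,-0.089,0.47],[0,0,0,0,0,-0.089,0.47],[0,0,0,0,0,-0.089,0.47],[0,0,0,0,0,-0.089,0.47],[0,0,0,0,0,-0.089,0.47],[0,0,0,0,0,0,0.47],[0,0,0,0,0,0,0],[0,0,0,0,0,0,0],[0,0,0,0,0,0,0],[0,0,0,0,0,0,0]]]'
python3 -m pendant '[[[0,0,0,-0.001,0.02,0,0],[0,0,0,-0.0015,0.03,0,0],[0,0,0,-0.002,0.04,0,0],[0,0,0,-0.002,0.04,0,0],[0,0,0,-0.002,0.04,0,0],[0,0,0,-0.002,0.04,0,0],[0,0,0,-0.002,0.04,0,0],[0,0,0,-0.002,0.04,0,0],[0,0,0,-0.002,0.04,0,0],[0,0,0,-0.002,0.04,0,0],[0,0,0,-0.002,0.04,0,0],[0,0,0,-0.002,0.04,0,0]]]'
```

```text
time: 34.35
tool_pos: [0.5908, 0.0821, 0.0632]
tool_rot: [0.001, 0.695, 0.719, 0.0]
contact_force: [-1.2, -3.2, 5.3]
gripper_width: 0.144
time: 35.85
tool_pos: [0.5839, 0.1952, 0.0632]
tool_rot: [0.0, 0.695, 0.719, -0.001]
contact_force: [-5.0, -4.7, 9.1]
gripper_width: 0.144
```

Moving well, so I continue to the stop at y ≈ 0.281.

```bash
python3 -m pendant '[[[0,0,0,-0.0015,0.04,0,0],[0,0,0,-0.0015,0.04,0,0],[0,0,0,-0.002,0.04,0,0],[0,0,0,-0.002,0.04,0,0],[0,0,0,-0.002,0.04,0,0],[0,0,0,-0.002,0.04,0,0],[0,0,0,-0.002,0.04,0,0],[0,0,0,-0.001,0.025,0,0],[0,0,0,-0.001,0.016,0,0],[0,0,0,0,0.016,0,0]]]'; python3 -m pendant '[[[0,0,0,0,0.016,0,0],[0,0,0,0,0,0,0]]]'
```

```text
time: 37.1
tool_pos: [0.5787, 0.2797, 0.0631]
tool_rot: [-0.001, 0.695, 0.719, -0.002]
contact_force: [-9.8, -3.4, 11.3]
gripper_width: 0.14
time: 37.35
tool_pos: [0.5786, 0.2811, 0.0631]
tool_rot: [0.0, 0.695, 0.719, -0.004]
contact_force: [-11.2, -11.7, 14.2]
gripper_width: 0.139
```

```bash
python3 -m pendant '[[[0,0,0,0,0.02,0,0],[0,0,0,0,0,0,0]]]'
```

```text
time: 37.6
tool_pos: [0.5785, 0.2809, 0.0631]
tool_rot: [0.003, 0.695, 0.719, -0.008]
contact_force: [-13.0, -27.4, 19.1]
gripper_width: 0.139
```

The force rises with no movement, so it is at the pick-up stop. I release and go over the lever.

```bash
python3 -m pendant '[[[0,0,0,0.003,-0.028,-0.004,0],[0,0,0,0,0,0,0.47],[0,0,0,0,0,0,0.47],[0,0,0,0,0,0,0.47],[0,0,0,0,0,0.1,0.47],[0,0,0,0,0,0.15,0.47],[0,0,0,0,0,0.15,0.47],[0,0,0,0,0,0.15,0],[0,0,0,0.0089,-0.1324,0,0],[0,0,0,0.0089,-0.1324,0,0],[0,0,0,0.0089,-0.1324,0,0],[0,0,0,0.0089,-0.1324,0,0],[0,0,0,0.0089,-0.1324,0,0],[0,0,0,0.0089,-0.1324,0,0],[0,0,0,0.0089,-0.1324,0,0],[0,0,0,0.0089,-0.1324,0,0],[0,0,0,0.0089,-0.1324,0,0],[0,0,0,0.0089,-0.1324,0,0],[0,0,0,0.0089,-0.1324,0,0],[0,0,0,0,0,0,0]]]'
```

```text
time: 40.1
tool_pos: [0.6056, -0.0844, 0.1976]
tool_rot: [-0.0, 0.696, 0.718, -0.0]
contact_force: [-0.3, 0.4, 0.4]
gripper_width: -0.002
```

```bash
python3 -m pendant '[[[0,0,0,-0.008,0.014,-0.09,0],[0,0,0,0,0,-0.09,0],[0,0,0,0,0,-0.09,0],[0,0,0,0,0,-0.09,0],[0,0,0,0,0,-0.09,0],[0,0,0,0,0,-0.04,0],[0,0,0,0,0,-0.04,0],[0,0,0,0,0,-0.04,0],[0,0,0,0,0,-0.04,0],[0,0,0,0,0,-0.04,0],[0,0,0,0,0,-0.012,0],[0,0,0,0,0,0,0]]]'; python3 -m pendant '[[[0,0,0,0,0,-0.012,0],[0,0,0,0,0,-0.012,0],[0,0,0,0,0,0,0]]]'
```

```text
time: 41.6
tool_pos: [0.603, -0.0789, 0.0318]
tool_rot: [-0.001, 0.695, 0.719, -0.0]
contact_force: [0.6, -0.2, -0.2]
gripper_width: 0.001
time: 41.98
tool_pos: [0.6037, -0.0792, 0.0305]
tool_rot: [-0.001, 0.695, 0.719, -0.001]
contact_force: [-11.4, 1.8, 21.2]
gripper_width: 0.002
```

The lever stopped at the same level height with the same force, so it is locked. Next is the bell.

```bash
python3 -m pendant '[[[0,0,0,0,0,0.1,0],[0,0,0,0,0,0.15,0],[0,0,0,0,0,0.2,0],[0,0,0,0,0,0.2,0],[0,0,0,0,0,0.05,0],[0,0,0,-0.0705,0.1287,0,0],[0,0,0,-0.0705,0.1287,0,0],[0,0,0,-0.0705,0.1287,0,0],[0,0,0,-0.0705,0.1287,0,0],[0,0,0,-0.0705,0.1287,0,0],[0,0,0,-0.0705,0.1287,0,0],[0,0,0,-0.0705,0.1287,0,0],[0,0,0,-0.0705,0.1287,0,0],[0,0,0,-0.0705,0.1287,0,0],[0,0,0,-0.0705,0.1287,0,0],[0,0,0,-0.0705,0.1287,0,0],[0,0,0,0,0,0,0],[0,0,0,0,0,0,0]]]'
python3 - <<'E'
from h import *
a=grab("wrist")["frame"].copy(); b=grab("top")["frame"].copy();c=grab("scene")["frame"].copy(); s=manip.state(); print(s["tool_pos"],s["tool_rot"])
b=cv2.resize(b[130:270,130:410],(400,200),interpolation=cv2.INTER_CUBIC);c=cv2.resize(c[150:290,200:480],(400,200),interpolation=cv2.INTER_CUBIC)
a=cv2.resize(a[:300,80:480],(800,600))[:, :800]
a=cv2.resize(a,(533,400),interpolation=cv2.INTER_AREA)
cv2.imwrite("pics/c9.png",cv2.resize(np.hstack([a,np.vstack([c,b])]),(800,343),interpolation=cv2.INTER_AREA))
E
```

```text
time: 44.22
tool_pos: [0.4094, 0.2742, 0.2005]
tool_rot: [-0.0, 0.695, 0.719, -0.001]
contact_force: [0.5, -0.6, -0.2]
gripper_width: -0.001
[0.4100142  0.27389582 0.20111267] [-4.99846948e-05  6.95314460e-01  7.18705548e-01 -3.66977436e-04]
```

View pics/c9.png

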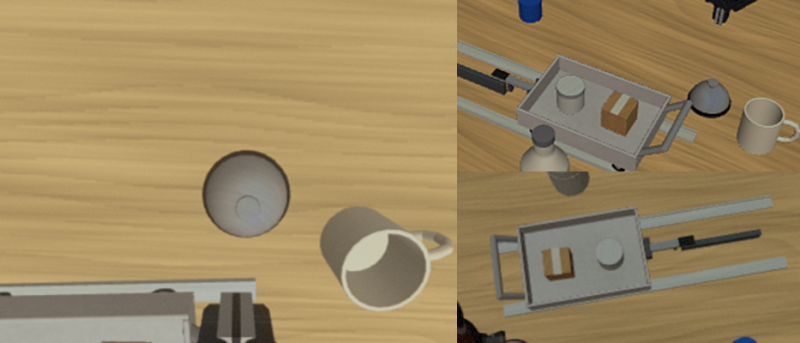

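The caddy stands at the pick-up end with its lever level and the load in place. The plunger head is at about (296,181) in the wrist view and (408,217) in the scene view.

```bash
python3 - <<'E'
from h import *
print(px("wrist",296.1,181.1,.062),px("scene",408.3,217,.062)); print("dome",px("wrist",80+246/1.1429,194/1.1429,.02))
im=np.load("cam_wrist.npz")["im"][160:202,275:318]
g=cv2.cvtColor(cv2.resize(im,None,fx=4,fy=4,interpolation=cv2.INTER_CUBIC),cv2.COLOR_BGR2GRAY)
c=cv2.HoughCircles(cv2.medianBlur(g,5),cv2.HOUGH_GRADIENT,1,40,param1=40,param2=12,minRadius=28,maxRadius=60)
print(None if c is None else [(275+x/4,160+y/4,r/4) for x,y,r in c[0]])
E
```

```text
[0.40069082 0.28314194 0.062     ] [0.40328133 0.28444896 0.062     ]
dome [0.39766912 0.2832517  0.02      ]
[(np.float32(297.125), np.float32(181.875), np.float32(11.4))]
```

```bash
python3 -m pendant '[[[0,0,0,-0.017,0.02,0,0],[0,0,0,-0.017,0.02,0,0],[0,0,0,0,0,-0.1,0],[0,0,0,0,0,-0.1,0],[0,0,0,0,0,-0.1,0],[0,0,0,0,0,-0.1,0],[0,0,0,0,0,-0.1,0],[0,0,0,0,0,-0.1,0],[0,0,0,0,0,-0.022,0],[0,0,0,0,0,0,0]]]'; python3 -m pendant '[[[0,0,0,0,0,-0.02,0],[0,0,0,0,0,-0.02,0],[0,0,0,0,0,0,0]]]';python3 -m pendant '[[[0,0,0,0,0,-0.016,0],[0,0,0,0,0,-0.008,0],[0,0,0,0,0,0,0]]]'
```

```text
time: 45.62
tool_pos: [0.4012, 0.2849, 0.0463]
tool_rot: [-0.0, 0.695, 0.719, -0.0]
contact_force: [0.2, 0.7, 1.3]
gripper_width: 0.001
time: 46.0
tool_pos: [0.4017, 0.2849, 0.0365]
tool_rot: [0.0, 0.695, 0.719, 0.001]
contact_force: [0.3, -0.1, 3.1]
gripper_width: 0.003
time: 46.38
tool_pos: [0.4019, 0.285, 0.0306]
tool_rot: [0.0, 0.695, 0.719, 0.001]
contact_force: [0.3, 0.7, 4.7]
gripper_width: 0.004
```

Spring contact is building as expected, so I press on to the stop.

```bash
python3 -m pendant '[[[0,0,0,0,0,-0.01,0],[0,0,0,0,0,0,0]]]'; python3 -m pendant '[[[0,0,0,0,0,-0.01,0],[0,0,0,0,0,0,0]]]';
```

```text
time: 46.62
tool_pos: [0.4019, 0.2851, 0.0298]
tool_rot: [0.0, 0.695, 0.719, 0.0]
contact_force: [-4.6, -2.0, 15.5]
gripper_width: 0.002
time: 46.88
tool_pos: [0.402, 0.2851, 0.0295]
tool_rot: [-0.0, 0.695, 0.719, -0.001]
contact_force: [-10.8, -6.8, 29.4]
gripper_width: 0.001
```

The plunger is at its stop (29 N, no further travel). I lift clear and compare against the previous frames numerically.

```bash
python3 -m pendant '[[[0,0,0,0,0,0.05,0],[0,0,0,0,0,0.1,0],[0,0,0,0,0,0.2,0],[0,0,0,0,0,0.2,0],[0,0,0,0,0,0.11,0],[0,0,0,0.017,-0.02,0.04,0],[0,0,0,0.017,-0.02,0,0],[0,0,0,0,0,0,0],[0,0,0,0,0,0,0],[0,0,0,0,0,0,0]]]'
python3 - <<'E'
from h import *
o={n:np.load(f"cam_{n}.npz")["im"].astype(int) for n in("top","scene","wrist")}
r={"top":(130,130,410,250),"scene":(200,170,480,300),"wrist":(200,100,400,200)}
for n in o:
    a,b,c,d=r[n]; x=np.abs(grab(n)["frame"].astype(int)-o[n]).max(2)[b:d,a:c]
    x=cv2.blur(x.astype(np.float32),(3,3)); ys,xs=np.where(x>25); print(n,x.max(),len(ys),(xs.min()+a,xs.max()+a,ys.min()+b,ys.max()+b) if len(ys) else "")
s=manip.state();print(s["tool_pos"],s["contact_force"])
E
```

```text
time: 48.12
tool_pos: [0.4093, 0.2745, 0.1991]
tool_rot: [-0.0, 0.695, 0.719, -0.001]
contact_force: [-1.0, -0.1, -0.7]
gripper_width: -0.003
top 12.777778 0 
scene 14.888889 0 
wrist 34.333332 56 (np.int64(256), np.int64(274), np.int64(137), np.int64(184))
[0.4095706  0.2747135  0.19980687] [ 0.13350973  0.27142704 -0.42786073]
```

Caddy, load and plunger look unchanged. Only a thin strip at the dome's edge differs, consistent with a 1-2 mm difference in arm pose. Handing in.

```bash
python3 -c "
from plant import manip
print(manip.job_done())"
```

```text
the job is handed in; nothing more can be done
None
```

I ran the whole sequence and handed the job in at about 48 s of robot time. `job_done()` reports no verdict, so the result below rests on my own checks.

- **What was there:** only tin_low and carton_low. I left the blue and turquoise look-alikes alone.
- **Sequence:**
  - I rolled the caddy to the loading stop and locked it, then placed the tin and carton side by side in the tray.
  - I flicked the lever up, rolled the loaded caddy to the pick-up stop and locked it there.
  - I pressed the bell plunger to its stop (29 N, no further travel) and let it spring back.
- **Last checks:**
  - The final view showed the caddy at the pick-up end, the lever level, and both items standing in the tray.
  - After the bell press, the top and scene frames matched the ones before it, and the plunger head looked the same as before. The only difference was a thin strip at the dome's edge in the wrist view, which fits a 1–2 mm difference in arm pose.
  - The arm is clear of everything.
- **What disagreed:**
  - The real fingertips sit about 25 mm above the reported TCP. Because of this the first grip on the handle closed above the bar. I found it in the camera images and corrected for it.
  - My first pixel readings of the plunger from the top and scene cameras differed by about 2 cm. A closer wrist look settled it.

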